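Touch a filter housing off on three dowel pins and clamp it for test

ROBOT

A 6-joint arm with a two-finger parallel gripper is mounted at the origin on the work surface. World frame = base frame: x ahead of the robot, y to its left, z up, the work surface at z = 0. Lengths are in m, angles in rad, forces in N, time in s.
With the tool pointing down it reaches from about 0.375 to 0.9 m from the base axis. Payload 3.1 kg.
Tool frame: the origin (TCP) lies between the finger pads; the fingertips stand robot.tip_extent ahead of it and the grasp point (between the pads) lies 3 mm ahead of it (robot.tip_extent is the distance from the TCP to the fingertips, in m); z points along the fingers, x is the direction in which the jaws open and shut, and the axes are right-handed (so a half turn about z gives the same grasp; the last joint's range is limited). The gripper opens to 87 mm and grips with 3 to 60 N. Pads are 19 mm wide; open, the fingers measure 117 mm over their backs; the gripper's body (75 mm by 190 mm) begins 51 mm behind the grasp point.
Start: joints at [-1.302, 0.527, 1.433, -0, 1.181, -0.178], TCP at [0.27, -0.564, 0.245] pointing down, gripper open.
Joint ranges: [-3.08, 3.08], [-0.75, 2.2], [0.22, 2.44], [-1.43, 4.57], [0, 2.65], [-2.85, 2.85]. Speed limits (rad/s): [2.79, 2.79, 3.14, 3.14, 3.14, 3.14].

INTERFACE

Orientations are given as a unit quaternion [x, y, z, w].
In Python, from rig import robot, cams gives the robot as it stands.
- The arm moves only by the tool carry_out, never from a script. Its argument "steps" is a list of rows, each a list of 3 entries, a list of its own where there are three numbers: the shift along the world's x, y, z in cm, then the turn about the world's z in degrees, then the closure, from 0 (fully open) to 1 (shut). In form: [[[dx, dy, dz], spin, fingers], ...]. A call has 1 to 10 rows; each row shifts and turns the pose as measured when the row begins; what a row does not reach is not made up. A row lasts 1/10 s, in which the tool goes at most 50 mm and 8.59 degrees, less where a joint would pass 70% of its speed; a pose out of reach is approached as far as the arm can. A call with a gripper value outside its range is refused whole. The fingers move at their own pace and stop on an object; "squeeze" is the grip in N (left out, the last holds). Time passes only in rows, so rows that do not move let the fingers close. It gives the time, the measured TCP pose, the force and the opening at its end, in the units of the state.
- robot.get_obs(): the state, without advancing time (a new reading comes with each control period).
- cams.camera(name): name is "side" or "top"; returns a dict with "pixels" (420x560x3 uint8, red, green, blue), "fx", "fy", "cx", "cy" (pixels), "eye" and "rotation" of the camera in the world. Camera axes: x right, y up, looking along -z (the intrinsics and any distortion apply to the point x, -y, -z); pixel columns grow to the right and rows downward; lengths in m; the calibration is good to about 2 mm. A picture is of the moment at which its call begins. There is no depth.
- robot.hand_in(): hands the job in, once; it reports no verdict.
The state is a dict: "time": time; "q": joint angles; "joint_velocities": joint speeds; "joint_torque": joint torques, N m; "position": TCP position; "tool_rot": TCP orientation; "ft_force": force on the tool from outside, world axes, zero at the start; "moment": the same for the moment, N m; "grip_width": finger opening in m.
Only numpy, scipy, OpenCV 4.12 (cv2) and the standard library are available. Lean on these libraries where they do the work, as an engineer would, in place of code of your own. Each camera call takes 0.05 s, during which the arm holds its last target. There are 200 camera calls.

TASK

Touch the aluminium filter housing off on the jig's three dowel pins: slide it over the plate until its long back face bears on both side pins and its end face on the end pin, all three at once for a moment, with a light but definite load on each pin (about 5 N, and never more than 15 N, so as not to mark the faces or shift the pins). Let go of it there without disturbing it, then press the toggle clamp's red handle fully down so that the rubber tip holds the housing, leaving the other things on the bench alone.

Things in the scene. Friction and masses are not known exactly. Their poses are not given: they have to be found in the camera images.
- jig: black test-jig plate, 200 (x) x 400 (y) x 12.7 mm thick, fixed to the bench, with a grid of small holes (look only). Origin: centre of its underside; x towards its back edge, y towards its left end. It carries three pins (upright cylinders 10 mm across, 22 mm high) and a toggle clamp.
- nest (a point): where housing_mid lies, with the jig's axes, when the housing bears on all three pins: 15 mm above the plate's top face, 85 mm along y from the plate's centre. Measured to about 1.5 mm only, so go by touch. Housing, plate and pins are smooth metal, friction about 0.2 to 0.3.
- pin_left: left of the two side pins: steel dowel 10 mm across with a low brass collar (look only), origin at its foot on the plate; at x +35, y +36 mm from the nest in the jig's frame. The housing's +x face comes to bear on it.
- pin_right: right of the two side pins, the same dowel, at x +35, y -36 mm from the nest.
- pin_end: end pin, the same dowel, at x 0, y +60 mm from the nest; the housing's +y end face comes to bear on it.
- housing: loose milled aluminium filter housing, 60 (x) x 110 (y) x 30 mm high, 0.3 to 0.6 kg, bright lid with dark screws and a blue label. Origin: centre of its underside. Two brass connectors stick out 11.5 mm from its -x face at y +41 and -41 mm; the 68 mm between them is plain, so it can be gripped across its width at mid-length or pushed there.
- housing_mid (a point): centre of the housing, half-way up (15 mm above its underside); axes as the housing. It starts on the jig plate, 20 to 60 mm short of the nest in x, 8 to 25 mm short in y, turned by up to 0.2 rad against the jig.
- clamp_handle (a joint): toggle clamp's handle, hinged about the jig's x axis: 0 = open (points to -y of the jig, raised 52 degrees), 0.90 = fully down (level, locked over centre). Stiff hinge, stays where it is left; takes about 3 to 8 N at the grip. Pivot at x 0, y -59 mm in the jig's frame, 34 mm above the plate's top. A linkage swings the arm down on the housing's lid as the handle goes down.
- handle_grip (a point): middle of the handle's red round grip, a bar 16 mm across and 83 mm long, on its centre line, 85 mm from the pivot; moves with the handle.
- clamp_tip: sprung rubber tip, 18 mm across, on the clamp arm; the arm stands upright (top 125 mm above the plate, y -50 to -5 mm in the jig) while open. Closed, the tip presses on the lid, 30 mm to -y of its centre, with about 5 N.
- post_mid (a point): centre of a loose steel post, 31 mm across and 46 mm high, standing on the jig near its far left corner; leave it alone.
- post: the same post; origin under its foot.
- torque_wrench: small loose wrench, 130 mm, on the bench to the left of the jig; leave it alone.
- cap_jar: loose small jar with a red lid, 48 mm across, 50 mm high, on the bench to the right of the jig; origin under its foot; leave it alone.
Things that resemble listed ones, but are neither listed nor needed, are in the scene too. Of the things like the housing, leave any that is brown or turquoise; of the rest the larger one is meant.

How it is judged:
By the outcome, as a careful person would: the job done as asked, in the order asked, and still so for the second after the job is handed in, with the robot touching nothing.
It also fails if it takes over 58 s, if anything falls off the work surface, if the arm or the gripper's body presses on something with over 40 N, if the wrist force passes 120 N, or if a joint passes its speed limit or range.

## Working session

There is one attempt and no reset: what is moved stays moved. The work goes in short steps, Python scripts to look and compute and a tool call to move; the robot and the scene stay as the last step left them, time stands still between calls to the robot, and variables do not carry over. Pictures are saved under pics/ and viewed, about 8 in all and at most 12, crops included, and the job is handed in when it is done.

Besides the shell and the picture viewer there is one more tool, called after "Emit:" in YAML: its name, and indented under it one key for each argument. carry_out: Moves the arm, as the interface text tells. Its arguments: {"type":"object","properties":{"steps":{"type":"array"},"squeeze":{"type":"number"}},"required":["steps"]}

```bash
mkdir -p pics; ls
cat > h.py <<'E'
import numpy as np, cv2
from rig import robot, cams
def snap(name,tag):
    c=cams.camera(name); cv2.imwrite(f'pics/{tag}.png',c['pixels'][:,:,::-1]); np.save(f'pics/{tag}.npy',{k:v for k,v in c.items()},allow_pickle=True); return c
def load(tag): return np.load(f'pics/{tag}.npy',allow_pickle=True).item()
def rays(c,uv):
    uv=np.atleast_2d(np.array(uv,float)); K=np.array([[c['fx'],0,c['cx']],[0,c['fy'],c['cy']],[0,0,1.]])
    d=c.get('dist',c.get('distortion')); d=np.zeros(5) if d is None else np.array(d,float)
    n=cv2.undistortPoints(uv[:,None,:],K,d)[:,0]
    return np.c_[n[:,0],-n[:,1],-np.ones(len(n))]@np.array(c['rotation']).T
def onplane(c,uv,z):
    r=rays(c,uv); e=np.array(c['eye']); return e+r*((z-e[2])/r[:,2])[:,None]
def proj(c,P):
    p=(np.atleast_2d(P)-np.array(c['eye']))@np.array(c['rotation']); K=np.array([[c['fx'],0,c['cx']],[0,c['fy'],c['cy']],[0,0,1.]])
    d=c.get('dist',c.get('distortion')); d=np.zeros(5) if d is None else np.array(d,float)
    return cv2.projectPoints(np.c_[p[:,0],-p[:,1],-p[:,2]],np.zeros(3),np.zeros(3),K,d)[0][:,0]
E
python3 - <<'E'
from h import *
for n in('top','side'):
    c=snap(n,n+'0'); print({k:v for k,v in c.items() if k!='pixels'})
print(robot.get_obs(), robot.tip_extent)
a=cv2.imread('pics/top0.png')
E
```

```text
pics
{'fx': 428.06793426095675, 'fy': 428.06793426095675, 'cx': 275.0474568677355, 'cy': 213.0159500388123, 'eye': array([0.44054071, 0.01250309, 1.35999399]), 'rotation': array([ 0.02370846, -0.02780197, -0.69989606,  0.71330951])}
{'fx': 513.4700233156434, 'fy': 513.4700233156434, 'cx': 275.55741753507056, 'cy': 205.79900797594183, 'eye': array([0.20149876, 0.79012464, 1.11530106]), 'rotation': array([-0.07248451,  0.33473642,  0.92307721, -0.1750028 ])}
{'time': 0.1, 'q': array([-1.30252855e+00,  5.28367085e-01,  1.43376757e+00, -4.99598446e-05,
        1.18139195e+00, -1.78518427e-01]), 'joint_velocities': array([-0.00086573, -0.0008228 , -0.00302049, -0.00134892, -0.00028776,
       -0.00171845]), 'joint_torque': array([-4.88750684e-04, -4.40986311e+01, -1.77150321e+01,  6.34432049e-02,
        5.34155779e-02, -3.54523638e-05]), 'position': array([ 0.26988232, -0.56304705,  0.2436753 ]), 'tool_rot': array([ 8.46193018e-01, -5.32875634e-01, -7.29328461e-04, -6.35345861e-04]), 'ft_force': array([-0.18201828, -1.13452415,  0.47208848]), 'moment': array([-0.04426764,  0.05784965,  0.03087272]), 'grip_width': 0.08714912005592385} 0.022
```

View pics/top0.png

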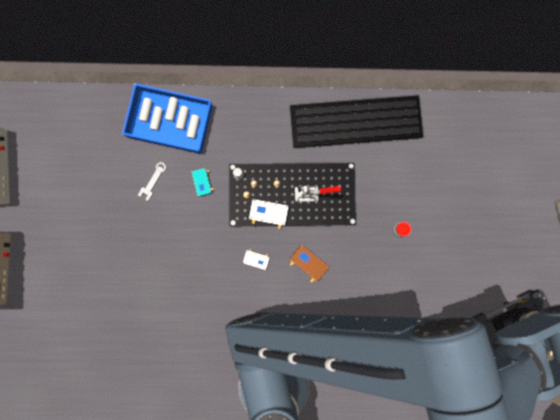

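View pics/side0.png

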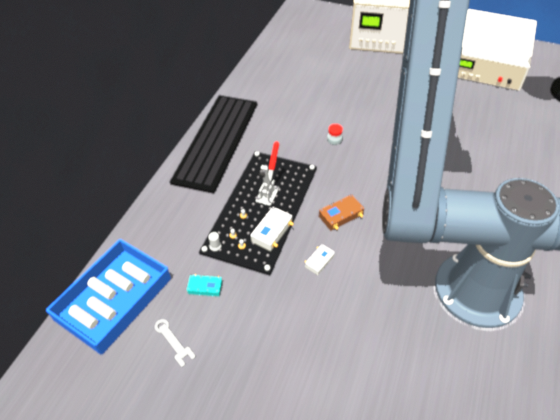

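Top view: the candidates for the housing are the large silver one on the jig (269,212), a small silver one (257,260), a brown one (309,262) and a turquoise one (202,182). I choose (269,212). The pins are at about (254,184), (277,184) and (246,195), the clamp with its red handle is at (315,190), and the post is at (238,172).

```bash
sed -i "s/np.array(c\['rotation'\])/Rot(c)/g" h.py
cat >> h.py <<'E'
from scipy.spatial.transform import Rotation
def Rot(c): return Rotation.from_quat(c['rotation']).as_matrix()
def crop(tag,u0,v0,u1,v1,s,out):
    a=cv2.imread(f'pics/{tag}.png')[v0:v1,u0:u1]; cv2.imwrite(f'pics/{out}.png',cv2.resize(a,None,fx=s,fy=s,interpolation=cv2.INTER_CUBIC))
E
python3 - <<'E'
from h import *
c=load('top0'); im=c['pixels']; print(Rot(c).round(3))
crop('top0',222,155,362,235,5,'c1')
g=im.max(2).astype(np.uint8)
# jig: dark mask
m=(g<45).astype(np.uint8); m[:120]=0; m[300:]=0
m=cv2.morphologyEx(m,cv2.MORPH_CLOSE,np.ones((9,9)))
for k in cv2.findContours(m,0,1)[0]:
    if cv2.contourArea(k)>2000:
        r=cv2.minAreaRect(k); b=cv2.boxPoints(r); print('jig',r); print(onplane(c,b,0.0127).round(4))
# housing
hs=cv2.cvtColor(im,cv2.COLOR_RGB2HSV)
m=((hs[...,2]>150)&(hs[...,1]<60)).astype(np.uint8)
m=cv2.morphologyEx(m,cv2.MORPH_CLOSE,np.ones((7,7)))
for k in cv2.findContours(m,0,1)[0]:
    r=cv2.minAreaRect(k)
    if cv2.contourArea(k)>40 and 140<r[0][1]<280: print('w',r); print(onplane(c,cv2.boxPoints(r),0.0427).round(4))
m=((hs[...,1]>190)&(hs[...,2]>120)&((hs[...,0]<6)|(hs[...,0]>174))).astype(np.uint8)
for k in cv2.findContours(m,0,1)[0]:
    if cv2.contourArea(k)>20: print('red',cv2.minAreaRect(k))
E
```

```text
[[ 0.019  0.997 -0.073]
 [-1.     0.019  0.005]
 [ 0.006  0.073  0.997]]
jig ((357.0, 133.0), (26.0, 130.0), 90.0)
[[ 0.8391 -0.0431  0.0127]
 [ 0.8477 -0.461   0.0127]
 [ 0.7629 -0.4604  0.0127]
 [ 0.7545 -0.0445  0.0127]]
w ((304.2500305175781, 256.7500305175781), (9.899494171142578, 7.77817440032959), 45.0)
[[ 0.4061 -0.067   0.0427]
 [ 0.4232 -0.0836  0.0427]
 [ 0.4022 -0.1054  0.0427]
 [ 0.3852 -0.0888  0.0427]]
w ((255.6690673828125, 259.4590759277344), (25.651649475097656, 15.390990257263184), 17.35402488708496)
[[0.3816 0.1066 0.0427]
 [0.4266 0.0936 0.0427]
 [0.4047 0.0181 0.0427]
 [0.3598 0.0313 0.0427]]
w ((268.25, 211.75001525878906), (36.86983108520508, 20.984424591064453), 11.309932708740234)
[[ 0.5185  0.0884  0.0427]
 [ 0.5824  0.0772  0.0427]
 [ 0.5621 -0.035   0.0427]
 [ 0.4983 -0.0233  0.0427]]
w ((306.5, 193.5), (15.0, 23.0), 90.0)
[[ 0.6219 -0.0545  0.0427]
 [ 0.6233 -0.1259  0.0427]
 [ 0.5766 -0.1264  0.0427]
 [ 0.5752 -0.0552  0.0427]]
w ((235.00003051757812, 170.00001525878906), (12.727922439575195, 8.485280990600586), 45.0)
[[0.6726 0.1561 0.0427]
 [0.6918 0.1379 0.0427]
 [0.6641 0.1093 0.0427]
 [0.6449 0.1274 0.0427]]
w ((151.9013671875, 179.7545928955078), (13.003881454467773, 41.78851318359375), 28.300758361816406)
[[0.5841 0.4354 0.0427]
 [0.7003 0.3788 0.0427]
 [0.6816 0.3425 0.0427]
 [0.5657 0.3993 0.0427]]
red ((403.0, 229.0), (12.0, 12.0), 90.0)
red ((329.9154052734375, 189.32308959960938), (5.333493232727051, 20.341697692871094), 82.87498474121094)
```

View pics/c1.png

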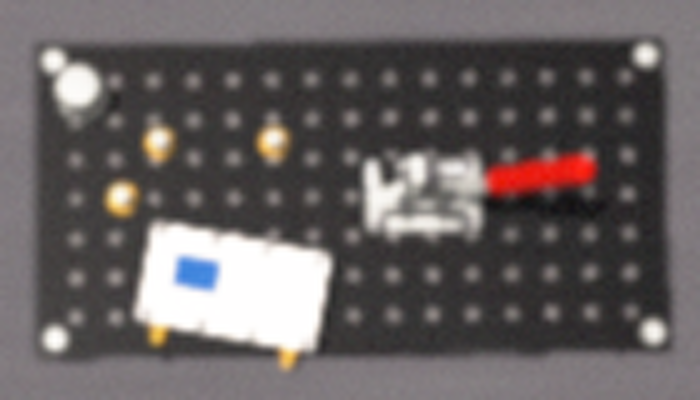

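Run:
```python
from h import *
c=load('top0'); s=load('side0')
def q(u,v): return (222+u/5-.4,155+v/5-.4)
im=c['pixels']; g=im.max(2).astype(float)
# plate edges: subpixel crossing along scanlines
def cross(line,i0,i1):
    seg=line[i0:i1]; t=(seg.max()+seg.min())/2
    k=np.where((seg[:-1]-t)*(seg[1:]-t)<0)[0][0]; return i0+k+(t-seg[k])/(seg[k+1]-seg[k])
L=[(cross(g[v],224,234),v) for v in range(172,218)]; R=[(cross(g[v],351,361),v) for v in range(172,218)]
T=[(u,cross(g[:,u],158,168)) for u in range(245,345)]; B=[(u,cross(g[:,u],221,231)) for u in range(290,345)]
def line(p):
    p=onplane(c,p,0.0127)[:,:2]; m=np.median(p,0)
    vx,vy,x,y=cv2.fitLine(p.astype(np.float32),cv2.DIST_HUBER,0,0.001,0.001).ravel(); return np.array([x,y]),np.array([vx,vy])
E=[line(k) for k in(L,R,T,B)]
for p,d in E: print(p.round(4),np.degrees(np.arctan2(d[1],d[0])).round(2))
def inter(a,b): t=np.linalg.solve(np.c_[a[1],-b[1]],b[0]-a[0]); return a[0]+t[0]*a[1]
C=[inter(E[i],E[j]) for i,j in((0,2),(1,2),(1,3),(0,3))]; print(np.array(C).round(4)); ctr=np.mean(C,0); print('ctr',ctr)
print('screw ctr',onplane(c,[q(53,62),q(646,55),q(652,332),q(56,340)],.0127).round(4))
def mask(c,lo,hi,box):
    h=cv2.cvtColor(c['pixels'],cv2.COLOR_RGB2HSV); m=cv2.inRange(h,np.array(lo),np.array(hi)); u0,v0,u1,v1=box; n=np.zeros_like(m); n[v0:v1,u0:u1]=m[v0:v1,u0:u1]; return n
for nm,cc,b in(('top',c,(235,170,290,235)),('side',s,(220,195,300,260))):
    m=mask(cc,(8,80,70),(28,255,255),b)
    n,_,st,ce=cv2.connectedComponentsWithStats(m)
    for i in range(1,n):
        if st[i,4]>3: print(nm,ce[i].round(2),st[i],onplane(cc,ce[i],.016).round(4)[0])
    m=mask(cc,(100,120,80),(125,255,255),b); M=cv2.moments(m,True); print(nm,'label',onplane(cc,[M['m10']/M['m00'],M['m01']/M['m00']],.0427).round(4))
m=((cv2.cvtColor(s['pixels'],cv2.COLOR_RGB2HSV)[...,2]>150)&(s['pixels'].ptp(2)<60 if hasattr(s['pixels'],'ptp') else np.ptp(s['pixels'],2)<60)).astype(np.uint8)
crop('side0',190,130,330,280,4,'c2')
```

```text
[0.6048 0.1537] 1.51
[ 0.6107 -0.2463] 1.32
[ 0.7004 -0.0533] -88.19
[ 0.5029 -0.1365] -87.5
[[ 0.6938  0.1561]
 [ 0.7064 -0.2441]
 [ 0.5078 -0.2487]
 [ 0.4904  0.1507]]
ctr [ 0.59958905 -0.04649692]
screw ctr [[ 0.683   0.1445  0.0127]
 [ 0.695  -0.2328  0.0127]
 [ 0.5184 -0.2376  0.0127]
 [ 0.5061  0.1381  0.0127]]
top [253.42 183.65] [250 180   8   7  26] [0.6305 0.0758 0.016 ]
top [276.06 183.5 ] [273 180   7   7  32] [0.6324 0.0042 0.016 ]
top [246.09 194.71] [242 191   8   8  35] [0.5949 0.0981 0.016 ]
top [253. 222.] [251 220   5   5  21] [0.5091 0.0744 0.016 ]
top [279.13 226.27] [277 225   5   4  15] [ 0.4972 -0.008   0.016 ]
top label [[0.548  0.0497 0.0427]]
side [242.95 215.98] [239 213   9   7  40] [0.6322 0.0052 0.016 ]
side [290.38 222.92] [288 220   6   6  26] [ 0.5017 -0.019   0.016 ]
side [232.72 235.65] [229 232   9   8  40] [0.6301 0.0768 0.016 ]
side [241.56 246.19] [237 243  10   7  48] [0.5938 0.0997 0.016 ]
side [274.97 244.84] [272 242   7   6  32] [0.5136 0.064  0.016 ]
side label [[0.5474 0.0473 0.0427]]
```

View pics/c2.png

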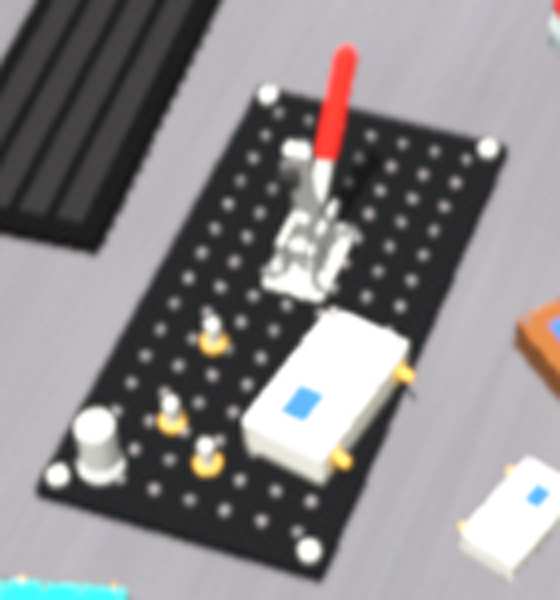

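The calibration agrees: nest ≈ (0.596, 0.039) and jig yaw ≈ +1.7°. The housing centre is ≈ (0.540, 0.027) with yaw ≈ −9°. The side crop confirms the large silver housing on the jig, clear of the pins.

Emit:
carry_out:
  steps:
    - [[2,4.4,0],5.5,0]
    - [[2,4.4,0],5.5,0]
    - [[2,4.4,0],5.5,0]
    - [[2,4.4,0],5.5,0]
    - [[2,4.4,0],5.5,0]
    - [[2,4.4,0],5.5,0]
    - [[2,4.4,0],5.5,0]
    - [[2,4.4,0],5.5,0]
    - [[2,4.4,0],5.5,0]
    - [[2,4.4,0],5.5,0]
  squeeze: 15

```text
time: 1.1
position: [0.4696, -0.1137, 0.2401]
tool_rot: [0.998, -0.07, -0.001, -0.0]
ft_force: [1.6, -0.3, -0.4]
grip_width: 0.0867
```

Emit:
carry_out:
  steps:
    - [[1.75,3.5,-0.5],-0.5,0]
    - [[1.75,3.5,-0.5],-0.5,0]
    - [[1.75,3.5,-0.5],0,0]
    - [[1.75,3.5,-0.5],0,0]
    - [[0,0,0],0,0]
    - [[0,0,0],0,0]

```text
time: 1.7
position: [0.5418, 0.0392, 0.218]
tool_rot: [0.997, -0.073, -0.002, -0.001]
ft_force: [0.2, 0.6, 0.2]
grip_width: 0.087
```

Run:
```python
from h import *
for i in range(3):
    o=robot.get_obs(); print(o['time'],o['position'].round(4),o['tool_rot'].round(4),o['ft_force'].round(2),o['moment'].round(3),o['q'].round(3))
    s=snap('side','s%d'%i)
snap('top','t1')
a=cv2.imread('pics/s2.png')[60:320,150:430]; cv2.imwrite('pics/v1.png',cv2.resize(a,None,fx=2.2,fy=2.2))
print(o['joint_torque'].round(1))
```

```text
1.7 [0.5418 0.0392 0.218 ] [ 9.974e-01 -7.260e-02 -1.500e-03 -9.000e-04] [0.16 0.56 0.19] [-0.031 -0.105 -0.043] [-0.134  0.453  1.665  0.002  1.026  0.01 ]
1.75 [0.5417 0.039  0.218 ] [ 0.9973 -0.0732 -0.0014 -0.0011] [-0.68  0.03 -0.56] [ 0.013 -0.11  -0.012] [-0.135  0.453  1.665  0.002  1.026  0.01 ]
1.8 [0.5416 0.0382 0.2182] [ 0.9973 -0.0738 -0.0014 -0.001 ] [-0.01 -0.79  0.38] [-0.022 -0.076 -0.023] [-0.136  0.453  1.666  0.002  1.026  0.01 ]
[  0.7 -37.9 -15.3   0.1   0.    0. ]
```

View pics/v1.png

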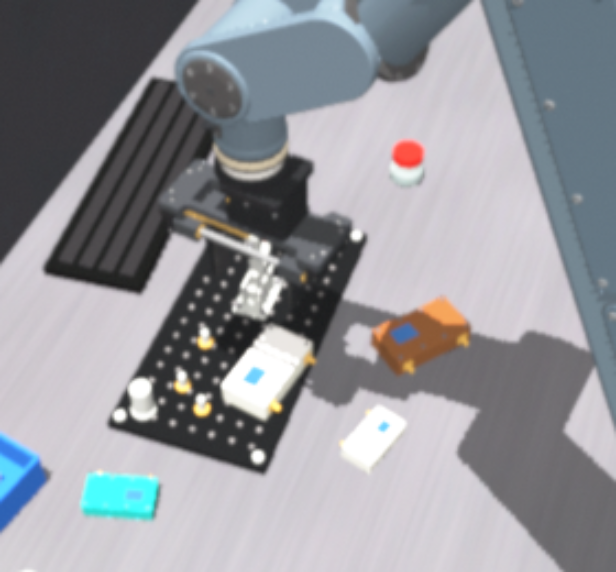

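Emit:
carry_out:
  steps:
    - [[-0.1,-1.1,-2],-0.5,0]
    - [[0,0,-4],0,0]
    - [[0,0,-4],0,0]
    - [[0,0,-3],0,0]
    - [[0,0,-2],0,0]
    - [[0,0,0],0,0]
    - [[0,0,0],0,0]

```text
time: 2.6
position: [0.5422, 0.0162, 0.0685]
tool_rot: [0.996, -0.086, 0.004, 0.0]
ft_force: [0.6, 0.0, 0.3]
grip_width: 0.087
```

Run:
```python
from h import *
o=robot.get_obs(); print(o['position'].round(4),np.degrees(2*np.arctan2(o['tool_rot'][1],o['tool_rot'][0])).round(2),o['ft_force'].round(2),o['moment'].round(3))
```

```text
[0.5422 0.0162 0.0685] -9.9 [0.62 0.01 0.28] [ 0.034 -0.112 -0.056]
```

Emit:
carry_out:
  steps:
    - [[-0.1,0.5,0],0.5,0]
    - [[-0.1,0.5,0],0.4,0]
    - [[0,0,0],0,0]
    - [[0,0,0],0,0]

```text
time: 3.0
position: [0.5426, 0.0259, 0.073]
tool_rot: [0.997, -0.078, 0.008, 0.0]
ft_force: [0.1, 1.2, 0.6]
grip_width: 0.0873
```

```bash
cat > st.py <<'E'
from h import *
o=robot.get_obs(); print(o['time'],o['position'].round(4),np.degrees(2*np.arctan2(o['tool_rot'][1],o['tool_rot'][0])).round(2),o['ft_force'].round(2),o['moment'].round(3),round(o['grip_width'],4),abs(o['joint_velocities']).max().round(3))
E
python3 st.py
```

```text
3.0 [0.5426 0.0259 0.073 ] -9.0 [0.07 1.22 0.64] [-0.    -0.048  0.005] 0.0873 0.017
```

Emit:
carry_out:
  steps:
    - [[-0.1,0,-1],0,0]
    - [[-0.1,0,-1],0,0]
    - [[0,0,-0.8],0,0]
    - [[0,0,0],0,0]
    - [[0,0,0],0,0]

```text
time: 3.5
position: [0.5405, 0.0263, 0.0427]
tool_rot: [0.997, -0.078, 0.009, 0.0]
ft_force: [-0.0, 0.3, 0.2]
grip_width: 0.0871
```

```bash
cat >> st.py <<'E'
R=Rotation.from_quat(o['tool_rot']).as_matrix(); print('tool z',R[:,2].round(4),'x',R[:,0].round(4))
E
python3 st.py
```

```text
3.5 [0.5405 0.0263 0.0427] -8.95 [-0.03  0.3   0.21] [ 0.05  -0.034  0.013] 0.0871 0.017
tool z [ 0.0173 -0.002  -0.9998] x [ 0.9877 -0.1556  0.0174]
```

Emit:
carry_out:
  steps:
    - [[0,0,4],0,0]
    - [[0,0,4],0,0]
    - [[0,0,0],0,0]
    - [[0,0,0],0,0]
    - [[0,0,0],0,0]

```text
time: 4.0
position: [0.5387, 0.0262, 0.1215]
tool_rot: [0.997, -0.078, 0.005, 0.0]
ft_force: [-0.4, 0.4, -1.2]
grip_width: 0.0873
```

```bash
python3 st.py
```

```text
4.0 [0.5387 0.0262 0.1215] -8.98 [-0.43  0.38 -1.2 ] [-0.049 -0.055 -0.014] 0.0873 0.012
tool z [ 1.010e-02 -9.000e-04 -9.999e-01] x [ 0.9877 -0.1561  0.0102]
```

Emit:
carry_out:
  steps:
    - [[0,0,5],0,0]
    - [[0,0,5],0,0]
    - [[0,0,0],0,0]
    - [[0,0,0],0,0]

```text
time: 4.4
position: [0.5348, 0.0265, 0.2163]
tool_rot: [0.997, -0.079, -0.004, -0.001]
ft_force: [-0.7, -1.0, -0.2]
grip_width: 0.0869
```

```bash
python3 st.py
```

```text
4.4 [0.5348 0.0265 0.2163] -9.01 [-0.74 -0.98 -0.2 ] [-0.035 -0.003  0.04 ] 0.0869 0.033
tool z [-0.007   0.0018 -1.    ] x [ 0.9876 -0.1566 -0.0072]
```

Emit:
carry_out:
  steps:
    - [[0,0,-1],0,0]
    - [[0,0,-1],0,0]
    - [[0,0,-1],0,0]
    - [[0,0,-1],0,0]
    - [[0,0,-1],0,0]
    - [[0,0,-1],0,0]
    - [[0,0,-1],0,0]
    - [[0,0,-1],0,0]
    - [[0,0,-1],0,0]
    - [[0,0,-1],0,0]

```text
time: 5.4
position: [0.5307, 0.027, 0.101]
tool_rot: [0.997, -0.079, -0.01, -0.001]
ft_force: [-0.4, -0.5, 0.2]
grip_width: 0.0869
```

```bash
python3 st.py
```

```text
5.4 [0.5307 0.027  0.101 ] -9.04 [-0.45 -0.51  0.21] [ 0.053 -0.07   0.034] 0.0869 0.248
tool z [-0.02    0.0039 -0.9998] x [ 0.9874 -0.157  -0.0203]
```

Emit:
carry_out:
  steps:
    - [[0.5,0,-4],0,0]
    - [[0,0,-1.2],0,0]
    - [[0,0,0],0,0]
    - [[0,0,0],0,0]

```text
time: 5.8
position: [0.5359, 0.027, 0.0464]
tool_rot: [0.997, -0.079, -0.01, -0.001]
ft_force: [0.5, -0.0, -0.3]
grip_width: 0.0872
```

```bash
python3 st.py
```

```text
5.8 [0.5359 0.027  0.0464] -9.03 [ 0.46 -0.02 -0.25] [-0.024 -0.046 -0.001] 0.0872 0.003
tool z [-0.0202  0.0039 -0.9998] x [ 0.9874 -0.1569 -0.0205]
```

Emit:
carry_out:
  steps:
    - [[0.1,0,1],0,0]
    - [[0.1,0,1],0,0]
    - [[0.1,0,1],0,0]
    - [[0,0,1],0,0]
    - [[0,0,1],0,0]
    - [[0,0,1],0,0]
    - [[0,0,1],0,0]

```text
time: 6.5
position: [0.5409, 0.0268, 0.1275]
tool_rot: [0.997, -0.079, -0.006, -0.001]
ft_force: [-0.6, -0.5, 0.3]
grip_width: 0.0873
```

```bash
python3 st.py
```

```text
6.5 [0.5409 0.0268 0.1275] -9.01 [-0.56 -0.55  0.26] [-0.008 -0.129 -0.013] 0.0873 0.248
tool z [-0.0115  0.0025 -0.9999] x [ 0.9876 -0.1566 -0.0117]
```

Emit:
carry_out:
  steps:
    - [[0,0,0],0,0]
    - [[0,0,-5],0,0]
    - [[0,0,-1],0,0]
    - [[0,0,0],0,0]
    - [[0,0,0],0,0]

```text
time: 7.0
position: [0.5431, 0.0266, 0.0693]
tool_rot: [0.997, -0.079, -0.003, -0.001]
ft_force: [0.3, -0.0, 0.3]
grip_width: 0.0874
```

```bash
python3 st.py
```

```text
7.0 [0.5431 0.0266 0.0693] -9.01 [ 0.3  -0.02  0.35] [ 0.053 -0.109  0.015] 0.0874 0.012
tool z [-0.0063  0.0018 -1.    ] x [ 0.9876 -0.1566 -0.0065]
```

Emit:
carry_out:
  steps:
    - [[-0.2,0,-2.9],0,0]
    - [[0,0,0],0,0]
    - [[0,0,0],0,0]

```text
time: 7.3
position: [0.5441, 0.0262, 0.0444]
tool_rot: [0.997, -0.078, 0.001, -0.0]
ft_force: [0.6, -0.3, -0.5]
grip_width: 0.0871
```

```bash
python3 st.py
```

```text
7.3 [0.5441 0.0262 0.0444] -9.0 [ 0.64 -0.32 -0.48] [-0.022 -0.145 -0.006] 0.0871 0.019
tool z [ 1.3e-03  6.0e-04 -1.0e+00] x [ 0.9877 -0.1564  0.0012]
```

Emit:
carry_out:
  steps:
    - [[-0.3,0,-0.4],0,0]
    - [[0,0,0],0,0]
    - [[0,0,0],0,1]
    - [[0,0,0],0,1]
    - [[0,0,0],0,1]
    - [[0,0,0],0,1]
  squeeze: 10

```text
time: 7.9
position: [0.5432, 0.026, 0.0452]
tool_rot: [0.997, -0.078, 0.004, -0.0]
ft_force: [-1.0, -0.3, -0.1]
grip_width: 0.0629
```

```bash
python3 st.py
```

```text
7.9 [0.5432 0.026  0.0452] -8.98 [-1.01 -0.35 -0.1 ] [0.024 0.119 0.01 ] 0.0629 0.004
tool z [ 8.5e-03 -6.0e-04 -1.0e+00] x [ 0.9877 -0.1561  0.0085]
```

Emit:
carry_out:
  steps:
    - [[0,0,-0.3],0,1]
    - [[0,0,0],0,1]
    - [[0,0,0],0,1]

```text
time: 8.2
position: [0.5432, 0.0261, 0.0426]
tool_rot: [0.997, -0.078, 0.004, -0.0]
ft_force: [-1.3, 0.5, 1.7]
grip_width: 0.0598
```

```bash
python3 st.py
```

```text
8.2 [0.5432 0.0261 0.0426] -8.97 [-1.3   0.46  1.7 ] [-0.015  0.047 -0.022] 0.0598 0.001
tool z [ 8.5e-03 -6.0e-04 -1.0e+00] x [ 0.9877 -0.156   0.0085]
```

Emit:
carry_out:
  steps:
    - [[0.5,0.1,0],1.5,1]
    - [[0.5,0.1,0],1.5,1]
    - [[0.5,0.1,0],1.5,1]
    - [[0.5,0.1,0],1.5,1]
    - [[0.5,0.1,0],1.5,1]
    - [[0.5,0.1,0],1.5,1]
    - [[0,0,0],0,1]
    - [[0,0,0],0,1]

```text
time: 9.0
position: [0.576, 0.0326, 0.0426]
tool_rot: [1.0, 0.008, 0.004, -0.0]
ft_force: [-1.3, 0.4, 2.7]
grip_width: 0.0601
```

```bash
python3 st.py
```

```text
9.0 [0.576  0.0326 0.0426] 0.88 [-1.27  0.4   2.7 ] [-0.047  0.352 -0.002] 0.0601 0.007
tool z [ 7.7e-03  3.0e-04 -1.0e+00] x [0.9999 0.0154 0.0077]
```

Emit:
carry_out:
  steps:
    - [[0.5,0,0],0.4,1]
    - [[0.5,0,0],0.4,1]
    - [[0.2,0,0],0,1]
    - [[0,0,0],0,1]
    - [[0,0,0],0,1]

```text
time: 9.5
position: [0.5878, 0.0328, 0.0425]
tool_rot: [1.0, 0.015, 0.003, -0.0]
ft_force: [-2.0, 0.9, 2.7]
grip_width: 0.0601
```

```bash
python3 st.py
python3 - <<'E'
from h import *
snap('side','s5'); snap('top','t5'); crop('s5'.replace('s5','s5'),200,180,330,280,6,'v5')
E
```

```text
9.5 [0.5878 0.0328 0.0425] 1.74 [-2.04  0.85  2.74] [-0.064  0.191 -0.036] 0.0601 0.004
tool z [ 5.1e-03  9.0e-04 -1.0e+00] x [0.9995 0.0304 0.0051]
```

View pics/v5.png

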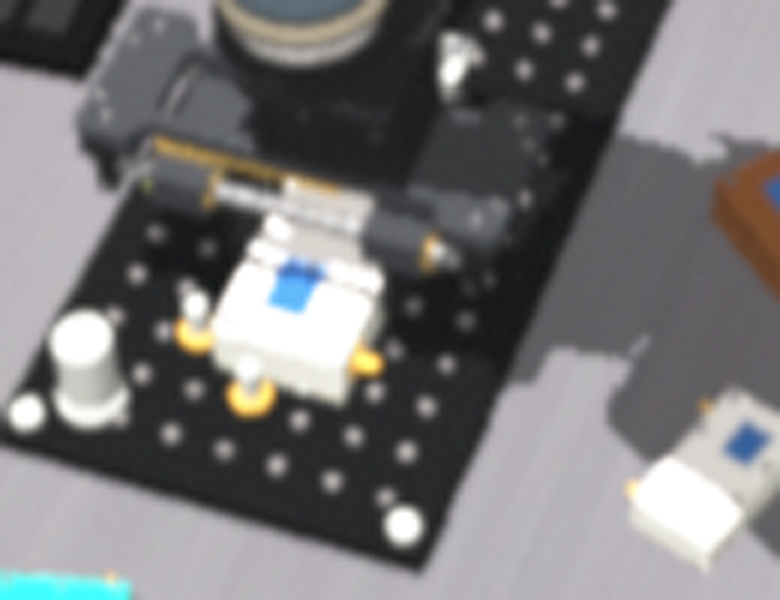

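Emit:
carry_out:
  steps:
    - [[0.2,0.1,0],0,1]
    - [[0.2,0.1,0],0,1]
    - [[0,0,0],0,1]

```text
time: 9.9
position: [0.5921, 0.0348, 0.0425]
tool_rot: [1.0, 0.015, 0.003, -0.0]
ft_force: [0.0, -0.8, 1.6]
grip_width: 0.0598
```

```bash
python3 st.py
```

```text
9.9 [0.5921 0.0348 0.0425] 1.73 [ 0.03 -0.79  1.63] [ 0.051  0.058 -0.026] 0.0598 0.003
tool z [ 5.6e-03  7.0e-04 -1.0e+00] x [0.9995 0.0302 0.0056]
```

Emit:
carry_out:
  steps:
    - [[0.1,0,0],0,1]
    - [[0.1,0,0],0,1]

```text
time: 10.1
position: [0.5938, 0.035, 0.0425]
tool_rot: [1.0, 0.015, 0.002, -0.0]
ft_force: [-1.2, -0.0, 2.7]
grip_width: 0.06
```

```bash
python3 st.py
```

```text
10.1 [0.5938 0.035  0.0425] 1.74 [-1.23 -0.04  2.7 ] [ 0.023  0.036 -0.054] 0.06 0.025
tool z [ 4.7e-03  8.0e-04 -1.0e+00] x [0.9995 0.0304 0.0047]
```

Emit:
carry_out:
  steps:
    - [[0.06,0,0],0,1]
    - [[0.06,0,0],0,1]

```text
time: 10.3
position: [0.5951, 0.035, 0.0425]
tool_rot: [1.0, 0.015, 0.002, -0.0]
ft_force: [-0.7, 0.1, 1.9]
grip_width: 0.0599
```

```bash
python3 st.py
```

```text
10.3 [0.5951 0.035  0.0425] 1.74 [-0.65  0.13  1.89] [-0.015  0.086  0.074] 0.0599 0.018
tool z [ 4.7e-03  9.0e-04 -1.0e+00] x [0.9995 0.0303 0.0047]
```

Emit:
carry_out:
  steps:
    - [[0.05,0,0],0,1]

```text
time: 10.4
position: [0.5956, 0.035, 0.0425]
tool_rot: [1.0, 0.015, 0.002, -0.0]
ft_force: [-1.8, 0.8, 1.9]
grip_width: 0.06
```

```bash
python3 st.py
```

```text
10.4 [0.5956 0.035  0.0425] 1.74 [-1.85  0.83  1.87] [-0.065  0.133 -0.016] 0.06 0.015
tool z [ 4.7e-03  9.0e-04 -1.0e+00] x [0.9995 0.0303 0.0048]
```

Emit:
carry_out:
  steps:
    - [[0.04,0,0],0,1]
    - [[0.03,0,0],0,1]

```text
time: 10.6
position: [0.5964, 0.0351, 0.0425]
tool_rot: [1.0, 0.015, 0.002, -0.0]
ft_force: [-1.5, 0.7, 1.5]
grip_width: 0.0599
```

Emit:
carry_out:
  steps:
    - [[0.03,0,0],0,1]

```text
time: 10.7
position: [0.5967, 0.0351, 0.0426]
tool_rot: [1.0, 0.015, 0.002, -0.0]
ft_force: [-1.4, -0.5, 1.9]
grip_width: 0.0602
```

Emit:
carry_out:
  steps:
    - [[0.03,0,0],0,1]

```text
time: 10.8
position: [0.597, 0.0351, 0.0425]
tool_rot: [1.0, 0.015, 0.002, -0.0]
ft_force: [-2.0, 0.1, 3.1]
grip_width: 0.0599
```

```bash
python3 st.py
```

```text
10.8 [0.597  0.0351 0.0425] 1.74 [-1.96  0.1   3.11] [-0.054  0.114 -0.007] 0.0599 0.009
tool z [ 0.0047  0.001  -1.    ] x [0.9995 0.0303 0.0047]
```

Emit:
carry_out:
  steps:
    - [[0.03,0,0],0,1]
    - [[0.03,0,0],0,1]

```text
time: 11.0
position: [0.5974, 0.0351, 0.0425]
tool_rot: [1.0, 0.015, 0.002, -0.0]
ft_force: [-2.7, -0.5, 4.0]
grip_width: 0.0599
```

Emit:
carry_out:
  steps:
    - [[0.03,0,0],0,1]
    - [[0.03,0,0],0,1]

```text
time: 11.2
position: [0.5974, 0.0351, 0.0425]
tool_rot: [1.0, 0.015, 0.001, -0.0]
ft_force: [-3.0, -0.2, 3.0]
grip_width: 0.0599
```

Emit:
carry_out:
  steps:
    - [[0.03,0,0],0,1]

```text
time: 11.3
position: [0.5974, 0.0351, 0.0424]
tool_rot: [1.0, 0.015, 0.001, -0.001]
ft_force: [-2.3, -0.3, 2.7]
grip_width: 0.0595
```

```bash
python3 st.py
```

```text
11.3 [0.5974 0.0351 0.0424] 1.75 [-2.32 -0.3   2.69] [-0.095  0.245 -0.037] 0.0595 0.007
tool z [ 0.002  0.001 -1.   ] x [0.9995 0.0305 0.002 ]
```

Emit:
carry_out:
  steps:
    - [[0,0.1,0],0,1]
    - [[0,0.1,0],0,1]

```text
time: 11.5
position: [0.5974, 0.0363, 0.0425]
tool_rot: [1.0, 0.015, 0.001, 0.0]
ft_force: [-3.0, -2.0, 1.7]
grip_width: 0.0598
```

Emit:
carry_out:
  steps:
    - [[0,0.05,0],0,1]
    - [[0,0.05,0],0,1]

```text
time: 11.7
position: [0.5974, 0.0369, 0.0425]
tool_rot: [1.0, 0.015, 0.001, 0.0]
ft_force: [-2.1, -2.1, 1.8]
grip_width: 0.06
```

Emit:
carry_out:
  steps:
    - [[0,0.05,0],0,1]

```text
time: 11.8
position: [0.5974, 0.0373, 0.0425]
tool_rot: [1.0, 0.015, 0.001, 0.0]
ft_force: [-2.7, -1.2, 2.4]
grip_width: 0.0598
```

```bash
python3 st.py
```

```text
11.8 [0.5974 0.0373 0.0425] 1.76 [-2.7  -1.17  2.41] [-0.28   0.236 -0.044] 0.0598 0.008
tool z [ 1.8e-03 -9.0e-04 -1.0e+00] x [0.9995 0.0306 0.0017]
```

Emit:
carry_out:
  steps:
    - [[0,0.05,0],0,1]
    - [[0,0.05,0],0,1]

```text
time: 12.0
position: [0.5973, 0.0379, 0.0425]
tool_rot: [1.0, 0.016, 0.001, 0.001]
ft_force: [-2.5, -5.4, 2.7]
grip_width: 0.06
```

Emit:
carry_out:
  steps:
    - [[0,0.05,0],0,1]
    - [[0,0.05,0],0,1]

```text
time: 12.2
position: [0.5974, 0.0379, 0.0424]
tool_rot: [1.0, 0.016, 0.001, 0.002]
ft_force: [-1.9, -4.0, 2.4]
grip_width: 0.0597
```

Emit:
carry_out:
  steps:
    - [[0,0.05,0],0,1]
    - [[0,0.05,0],0,1]

```text
time: 12.4
position: [0.5973, 0.0379, 0.0424]
tool_rot: [1.0, 0.016, 0.001, 0.002]
ft_force: [-2.3, -3.4, 2.0]
grip_width: 0.0598
```

```bash
python3 st.py
```

```text
12.4 [0.5973 0.0379 0.0424] 1.8 [-2.28 -3.44  1.99] [-0.675  0.295 -0.124] 0.0598 0.011
tool z [ 0.0012 -0.0046 -1.    ] x [0.9995 0.0314 0.001 ]
```

Emit:
carry_out:
  steps:
    - [[0.12,0.06,0],0,1]

```text
time: 12.5
position: [0.5974, 0.038, 0.0423]
tool_rot: [1.0, 0.016, -0.001, 0.003]
ft_force: [-5.3, -5.1, 4.0]
grip_width: 0.0601
```

```bash
python3 st.py
```

```text
12.5 [0.5974 0.038  0.0423] 1.85 [-5.31 -5.11  4.03] [-0.841  0.759  0.018] 0.0601 0.044
tool z [-0.0016 -0.0054 -1.    ] x [ 0.9995  0.0323 -0.0018]
```

Emit:
carry_out:
  steps:
    - [[0.25,0.08,0],0,1]

```text
time: 12.6
position: [0.5975, 0.0381, 0.0421]
tool_rot: [1.0, 0.017, -0.004, 0.003]
ft_force: [-7.6, -5.8, 5.5]
grip_width: 0.0599
```

```bash
python3 st.py
```

```text
12.6 [0.5975 0.0381 0.0421] 1.94 [-7.57 -5.83  5.47] [-1.047  1.076  0.11 ] 0.0599 0.088
tool z [-0.0075 -0.0067 -0.9999] x [ 0.9994  0.0339 -0.0077]
```

Emit:
carry_out:
  steps:
    - [[0.35,0.08,0],0.2,1]

```text
time: 12.7
position: [0.5976, 0.0382, 0.0419]
tool_rot: [1.0, 0.019, -0.008, 0.004]
ft_force: [-9.0, -5.5, 6.2]
grip_width: 0.0601
```

```bash
python3 st.py
```

```text
12.7 [0.5976 0.0382 0.0419] 2.23 [-8.99 -5.54  6.17] [-0.946  1.283  0.037] 0.0601 0.12
tool z [-0.0156 -0.0078 -0.9998] x [ 0.9991  0.0388 -0.0159]
```

Emit:
carry_out:
  steps:
    - [[0.45,0.12,0.03],0,1]

```text
time: 12.8
position: [0.5977, 0.0385, 0.0417]
tool_rot: [1.0, 0.021, -0.013, 0.005]
ft_force: [-9.4, -8.5, 5.1]
grip_width: 0.0605
```

```bash
python3 st.py
```

```text
12.8 [0.5977 0.0385 0.0417] 2.37 [-9.39 -8.54  5.1 ] [-1.343  1.387  0.223] 0.0605 0.156
tool z [-0.026  -0.0096 -0.9996] x [ 0.9988  0.0412 -0.0264]
```

Emit:
carry_out:
  steps:
    - [[0.4,0.08,0.03],0.7,1]

```text
time: 12.9
position: [0.5978, 0.0387, 0.0414]
tool_rot: [0.999, 0.027, -0.018, 0.005]
ft_force: [-8.2, -2.9, 4.4]
grip_width: 0.0609
```

```bash
python3 st.py
```

```text
12.9 [0.5978 0.0387 0.0414] 3.12 [-8.24 -2.91  4.43] [-0.751  1.023 -0.147] 0.0609 0.133
tool z [-0.0352 -0.0106 -0.9993] x [ 0.9979  0.0542 -0.0357]
```

Emit:
carry_out:
  steps:
    - [[0,0,0],0,0]
    - [[0,0,0],0,0]
    - [[0,0,0],0,0]
    - [[0,0,0],0,0]

```text
time: 13.3
position: [0.6002, 0.0401, 0.0408]
tool_rot: [1.0, 0.027, -0.015, 0.004]
ft_force: [0.6, -0.5, -0.8]
grip_width: 0.083
```

```bash
python3 st.py
```

```text
13.3 [0.6002 0.0401 0.0408] 3.05 [ 0.58 -0.47 -0.84] [-0.022 -0.102  0.019] 0.083 0.01
tool z [-0.0298 -0.0085 -0.9995] x [ 0.9981  0.0531 -0.0303]
```

Emit:
carry_out:
  steps:
    - [[0,0,1],0,0]
    - [[0,0,1],0,0]
    - [[0,0,1],-0.5,0]
    - [[0,0,1],-0.5,0]
    - [[0,0,1],-0.4,0]
    - [[0,0,1],0,0]
    - [[0,0,1],0,0]
    - [[0,0,1],0,0]
    - [[0,0,1],0,0]

```text
time: 14.2
position: [0.6011, 0.0407, 0.1394]
tool_rot: [1.0, 0.013, -0.013, 0.004]
ft_force: [0.3, 0.5, 0.6]
grip_width: 0.0872
```

```bash
python3 st.py
```

```text
14.2 [0.6011 0.0407 0.1394] 1.53 [0.27 0.46 0.55] [-0.008 -0.093  0.015] 0.0872 0.22
tool z [-0.0267 -0.0074 -0.9996] x [ 0.9993  0.0267 -0.0269]
```

Emit:
carry_out:
  steps:
    - [[0,0,0],0,0]
    - [[-0.1,-0.1,-5],0,0]
    - [[0,0,0],0,0]
    - [[0,0,-2.5],0,0]
    - [[0,0,0],0,0]
    - [[0,0,0],0,0]

```text
time: 14.8
position: [0.603, 0.0395, 0.0668]
tool_rot: [1.0, 0.013, -0.011, 0.004]
ft_force: [-0.0, -0.6, -0.0]
grip_width: 0.0868
```

```bash
python3 st.py
```

```text
14.8 [0.603  0.0395 0.0668] 1.54 [-0.04 -0.57 -0.02] [ 0.047 -0.153 -0.019] 0.0868 0.027
tool z [-0.0222 -0.0078 -0.9997] x [ 0.9994  0.0268 -0.0224]
```

Emit:
carry_out:
  steps:
    - [[0,0,1],0,0]
    - [[0,0,1],0,0]
    - [[0,0,1],0,0]
    - [[0,0,1],0,0]
    - [[0,0,1],0,0]
    - [[0,0,1],0,0]
    - [[0,0,0],0,0]
    - [[0,0,-5],0,0]
    - [[0,0,0],0,0]
    - [[0,0,0],0,0]

```text
time: 15.8
position: [0.6081, 0.0393, 0.091]
tool_rot: [1.0, 0.014, -0.003, 0.005]
ft_force: [0.4, 0.5, 0.3]
grip_width: 0.087
```

```bash
python3 st.py
```

```text
15.8 [0.6081 0.0393 0.091 ] 1.56 [0.38 0.53 0.32] [ 0.007 -0.092 -0.039] 0.087 0.065
tool z [-0.0065 -0.0095 -0.9999] x [ 0.9996  0.0271 -0.0068]
```

Emit:
carry_out:
  steps:
    - [[-0.5,-0.1,0],0.1,0]
    - [[-0.5,-0.1,0],0.1,0]
    - [[0,0,-3],0,0]
    - [[0,0,-1.5],0,0]
    - [[0,0,0],0,0]
    - [[0,0,0],0,0]

```text
time: 16.4
position: [0.6007, 0.0365, 0.0551]
tool_rot: [1.0, 0.016, 0.004, 0.006]
ft_force: [0.4, -0.2, -0.3]
grip_width: 0.0869
```

```bash
python3 st.py
python3 - <<'E'
from h import *
snap('side','s6'); crop('s6',200,180,330,280,6,'v6')
E
```

```text
16.4 [0.6007 0.0365 0.0551] 1.79 [ 0.45 -0.16 -0.32] [-0.021 -0.091 -0.063] 0.0869 0.005
tool z [ 0.0074 -0.0114 -0.9999] x [0.9995 0.0314 0.0071]
```

View pics/v6.png

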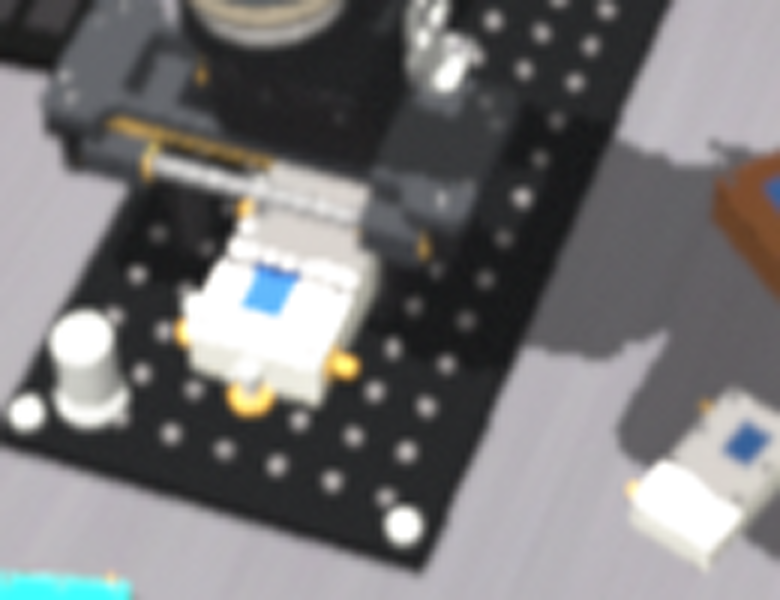

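Emit:
carry_out:
  steps:
    - [[-0.3,0.05,-1.2],0,0]
    - [[-0.1,0,-0.1],0,0]
    - [[0,0,0],0,0]

```text
time: 16.75
position: [0.5978, 0.037, 0.0433]
tool_rot: [1.0, 0.016, 0.006, 0.006]
ft_force: [0.1, -1.1, 0.3]
grip_width: 0.087
```

```bash
python3 st.py
```

```text
16.75 [0.5978 0.037  0.0433] 1.8 [ 0.06 -1.1   0.32] [ 0.032 -0.08  -0.038] 0.087 0.013
tool z [ 0.0115 -0.0119 -0.9999] x [0.9994 0.0315 0.0112]
```

Emit:
carry_out:
  steps:
    - [[-0.05,0,-0.1],0,1]
    - [[0,0,0],0,1]
    - [[0,0,0],0,1]
    - [[0,0,0],0,1]
    - [[0,0,0],0,1]
    - [[0,0,0],0,1]
    - [[0,0,0],0,1]
  squeeze: 14

```text
time: 17.45
position: [0.5972, 0.037, 0.0424]
tool_rot: [1.0, 0.016, 0.006, 0.006]
ft_force: [-0.9, 0.2, -0.2]
grip_width: 0.0599
```

```bash
python3 st.py
```

```text
17.45 [0.5972 0.037  0.0424] 1.81 [-0.91  0.15 -0.18] [-0.019  0.029 -0.046] 0.0599 0.002
tool z [ 0.0112 -0.0119 -0.9999] x [0.9994 0.0317 0.0108]
```

Emit:
carry_out:
  steps:
    - [[0.15,0.1,0],0,1]
    - [[0.2,0.1,0],0.1,1]

```text
time: 17.65
position: [0.5974, 0.0373, 0.0422]
tool_rot: [1.0, 0.018, 0.001, 0.007]
ft_force: [-4.1, -4.8, 3.0]
grip_width: 0.06
```

```bash
python3 st.py
```

```text
17.65 [0.5974 0.0373 0.0422] 2.04 [-4.09 -4.79  3.02] [-0.803  0.612 -0.08 ] 0.06 0.072
tool z [ 0.003  -0.0148 -0.9999] x [0.9994 0.0357 0.0025]
```

Emit:
carry_out:
  steps:
    - [[0.5,0.14,0.02],0,1]

```text
time: 17.75
position: [0.5976, 0.0375, 0.042]
tool_rot: [1.0, 0.019, -0.004, 0.008]
ft_force: [-11.7, -8.2, 5.1]
grip_width: 0.0599
```

```bash
python3 st.py
```

```text
17.75 [0.5976 0.0375 0.042 ] 2.15 [-11.74  -8.16   5.14] [-1.252  1.59   0.073] 0.0599 0.179
tool z [-0.0085 -0.0168 -0.9998] x [ 0.9993  0.0375 -0.0091]
```

Emit:
carry_out:
  steps:
    - [[0.48,0.14,0.02],0.15,1]

```text
time: 17.85
position: [0.5977, 0.0375, 0.0418]
tool_rot: [1.0, 0.021, -0.01, 0.009]
ft_force: [-8.8, -6.0, 6.8]
grip_width: 0.0602
```

```bash
python3 st.py
```

```text
17.85 [0.5977 0.0375 0.0418] 2.39 [-8.82 -5.98  6.78] [-0.996  1.063 -0.065] 0.0602 0.165
tool z [-0.0196 -0.0187 -0.9996] x [ 0.9989  0.0415 -0.0204]
```

Emit:
carry_out:
  steps:
    - [[0,0,0],0,1]
    - [[0,0,0],0,0]
    - [[0,0,0],0,0]
    - [[0,0,0],0,0]
    - [[0,0,0],0,0]
    - [[0,0,0],0,0]

```text
time: 18.45
position: [0.5991, 0.0379, 0.0421]
tool_rot: [1.0, 0.021, -0.008, 0.009]
ft_force: [1.0, -0.5, -0.2]
grip_width: 0.0854
```

```bash
python3 st.py
```

```text
18.45 [0.5991 0.0379 0.0421] 2.35 [ 1.   -0.47 -0.18] [-0.005 -0.11   0.054] 0.0854 0.002
tool z [-0.0165 -0.0182 -0.9997] x [ 0.999   0.0408 -0.0173]
```

Emit:
carry_out:
  steps:
    - [[0,0,2],0,0]
    - [[0,0,3],0,0]
    - [[0,0,4],0,0]
    - [[0,0,4],0,0.5]
    - [[0,0,4],0,1]
    - [[0,0,0],0,1]
    - [[0,0,0],0,1]

```text
time: 19.15
position: [0.5972, 0.0388, 0.2169]
tool_rot: [1.0, 0.021, -0.01, 0.008]
ft_force: [0.6, -0.7, -0.9]
grip_width: 0.063
```

```bash
python3 st.py
python3 - <<'E'
from h import *
t=load('top0'); s=load('side0')
def red(c,box):
    h=cv2.cvtColor(c['pixels'],cv2.COLOR_RGB2HSV); m=((h[...,1]>170)&(h[...,2]>90)&((h[...,0]<8)|(h[...,0]>172))).astype(np.uint8)
    n=np.zeros_like(m); u0,v0,u1,v1=box; n[v0:v1,u0:u1]=m[v0:v1,u0:u1]; M=cv2.moments(n,True); return np.array([M['m10']/M['m00'],M['m01']/M['m00']]),int(M['m00'])
a,n=red(t,(300,170,360,210)); b,k=red(s,(250,130,300,180)); print(a,n,b,k)
A=np.array(t['eye']);B=np.array(s['eye']);r=rays(t,a)[0];q=rays(s,b)[0]
x=np.linalg.lstsq(np.c_[r,-q],B-A,rcond=None)[0]; print(A+r*x[0],B+q*x[1])
c=snap('side','s7'); crop('s7',180,120,330,280,3.7,'v7') if 0 else None
a=cv2.imread('pics/s7.png')[120:280,180:340]; cv2.imwrite('pics/v7.png',cv2.resize(a,(640,640),interpolation=cv2.INTER_CUBIC)[:600])
E
```

```text
19.15 [0.5972 0.0388 0.2169] 2.39 [ 0.55 -0.65 -0.9 ] [-0.046 -0.074  0.025] 0.063 0.041
tool z [-0.0192 -0.0174 -0.9997] x [ 0.9989  0.0414 -0.0199]
[329.66115702 189.54545455] 121 [273.24647887 157.24647887] 142
[ 0.60476746 -0.15385378  0.10534429] [ 0.6045174  -0.15393737  0.10532264]
```

View pics/v7.png

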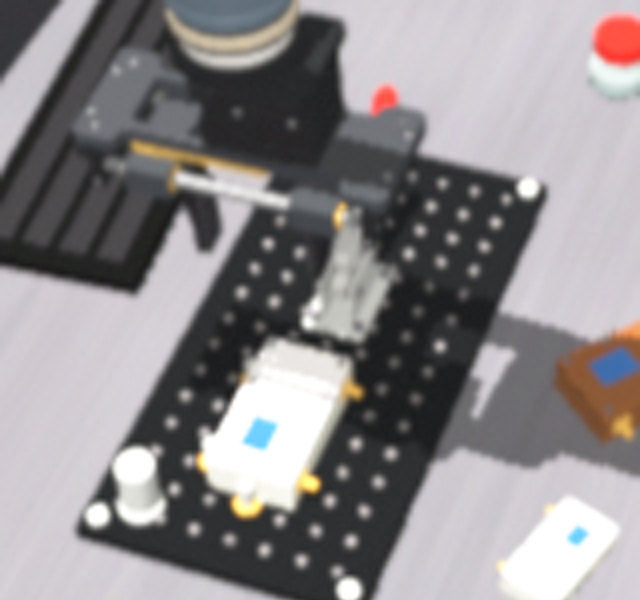

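Emit:
carry_out:
  steps:
    - [[0.1,-4,0],0,1]
    - [[0.1,-4,0],0,1]
    - [[0.1,-4,0],0,1]
    - [[0.1,-4,0],0,1]
    - [[0.1,-3,0],0,1]
    - [[0,0,0],0,1]
    - [[0,0,0],0,1]
    - [[0,0,0],0,1]
  squeeze: 20

```text
time: 20.0
position: [0.5963, -0.154, 0.2035]
tool_rot: [1.0, 0.023, -0.019, 0.004]
ft_force: [0.0, 0.7, 0.3]
grip_width: 0.0017
```

```bash
python3 st.py
```

```text
20.0 [ 0.5963 -0.154   0.2035] 2.6 [0.01 0.67 0.3 ] [ 0.018 -0.1   -0.005] 0.0017 0.018
tool z [-0.0388 -0.0083 -0.9992] x [ 0.9982  0.0451 -0.0391]
```

Emit:
carry_out:
  steps:
    - [[0.4,-0.6,-1],0,1]
    - [[0.4,-0.5,-1],0,1]
    - [[0,0,-1],0,1]
    - [[0,0,0],0,1]

```text
time: 20.4
position: [0.6044, -0.1615, 0.1694]
tool_rot: [0.999, 0.025, -0.021, 0.003]
ft_force: [-0.3, 0.3, 0.1]
grip_width: 0.0003
```

```bash
python3 st.py
python3 - <<'E'
from h import *
c=snap('side','s8')
a=cv2.imread('pics/s8.png')[90:240,200:360]; cv2.imwrite('pics/v8.png',cv2.resize(a,(640,600),interpolation=cv2.INTER_CUBIC))
E
```

```text
20.4 [ 0.6044 -0.1615  0.1694] 2.88 [-0.3   0.3   0.09] [ 0.023 -0.113  0.007] 0.0003 0.021
tool z [-0.0417 -0.0064 -0.9991] x [ 0.9979  0.0502 -0.042 ]
```

View pics/v8.png

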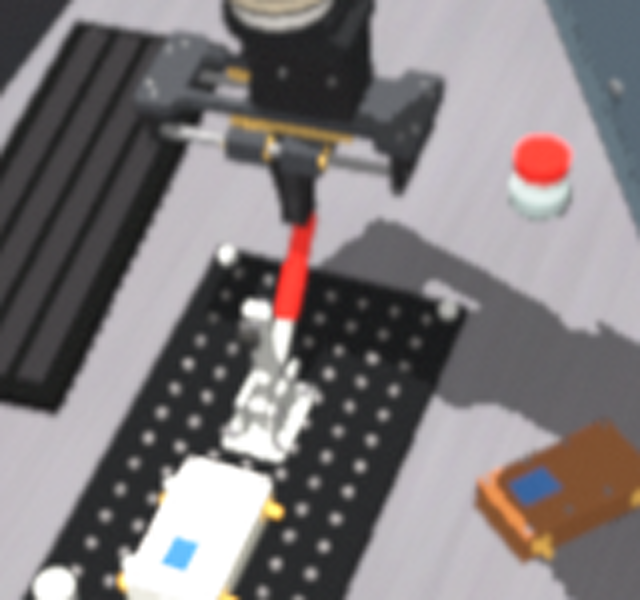

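Emit:
carry_out:
  steps:
    - [[-0.2,-0.2,-0.8],0,1]
    - [[0,-0.2,-0.8],0,1]
    - [[0,-0.2,-0.8],0,1]
    - [[0,-0.2,-0.8],0,1]
    - [[0,0,0],0,1]

```text
time: 20.95
position: [0.6057, -0.1731, 0.1405]
tool_rot: [1.0, 0.026, -0.016, 0.008]
ft_force: [0.2, -0.5, -0.2]
grip_width: 0.0002
```

```bash
python3 st.py
```

```text
20.95 [ 0.6057 -0.1731  0.1405] 3.01 [ 0.19 -0.48 -0.18] [ 0.01  -0.147 -0.016] 0.0002 0.011
tool z [-0.0313 -0.0158 -0.9994] x [ 0.9981  0.0523 -0.0321]
```

Emit:
carry_out:
  steps:
    - [[-0.1,-0.2,-0.8],0,1]
    - [[-0.1,-0.2,-0.8],0,1]
    - [[0,-0.2,-0.8],0,1]
    - [[0,-0.2,-0.8],0,1]

```text
time: 21.35
position: [0.6047, -0.182, 0.1073]
tool_rot: [1.0, 0.027, -0.014, 0.008]
ft_force: [0.4, -0.4, 2.6]
grip_width: 0.0004
```

```bash
python3 st.py
```

```text
21.35 [ 0.6047 -0.182   0.1073] 3.06 [ 0.38 -0.41  2.59] [-0.144 -0.081  0.026] 0.0004 0.16
tool z [-0.028  -0.0177 -0.9995] x [ 0.9982  0.0531 -0.0289]
```

Emit:
carry_out:
  steps:
    - [[0,-0.1,-0.8],0,1]
    - [[0,-0.1,-0.8],0,1]

```text
time: 21.55
position: [0.6048, -0.1852, 0.0898]
tool_rot: [1.0, 0.027, -0.014, 0.009]
ft_force: [0.4, -2.1, 4.8]
grip_width: 0.0002
```

```bash
python3 st.py
```

```text
21.55 [ 0.6048 -0.1852  0.0898] 3.06 [ 0.41 -2.08  4.76] [-0.496  0.016  0.008] 0.0002 0.16
tool z [-0.0277 -0.0191 -0.9994] x [ 0.9982  0.0532 -0.0286]
```

Contact shows and the handle is yielding; about 1.3 cm remains.

Emit:
carry_out:
  steps:
    - [[0,-0.1,-0.6],0,1]
    - [[0,0,-0.5],0,1]

```text
time: 21.75
position: [0.6051, -0.1872, 0.0788]
tool_rot: [0.999, 0.027, -0.014, 0.01]
ft_force: [-7.0, 2.5, 39.5]
grip_width: 0.0005
```

```bash
python3 st.py
```

```text
21.75 [ 0.6051 -0.1872  0.0788] 3.05 [-7.01  2.5  39.5 ] [0.455 1.331 0.008] 0.0005 0.012
tool z [-0.0277 -0.0199 -0.9994] x [ 0.9982  0.0529 -0.0287]
```

Emit:
carry_out:
  steps:
    - [[0,0,-0.3],0,1]
    - [[0,0,-0.3],0,1]

```text
time: 21.95
position: [0.605, -0.1871, 0.0794]
tool_rot: [0.999, 0.027, -0.014, 0.01]
ft_force: [-5.2, 0.8, 19.8]
grip_width: 0.0003
```

```bash
python3 st.py
```

```text
21.95 [ 0.605  -0.1871  0.0794] 3.06 [-5.22  0.8  19.75] [0.106 0.836 0.008] 0.0003 0.004
tool z [-0.0283 -0.0202 -0.9994] x [ 0.9982  0.0531 -0.0294]
```

Emit:
carry_out:
  steps:
    - [[0,0,1],0,1]
    - [[0,0,3],0,1]
    - [[0,0,4],0,1]
    - [[-3,-3,4],0,1]
    - [[-4,-3,3],0,1]
    - [[-4,-3,0],0,1]
    - [[-4,-3,0],0,1]
    - [[0,-3,0],0,1]
    - [[0,0,0],0,1]
    - [[0,0,0],0,1]

```text
time: 22.95
position: [0.4548, -0.3258, 0.2217]
tool_rot: [0.999, 0.028, -0.018, 0.003]
ft_force: [-0.7, 0.1, -0.6]
grip_width: 0.0005
```

```bash
python3 st.py
python3 - <<'E'
from h import *
c=snap('side','s9'); t=snap('top','t9')
a=cv2.imread('pics/s9.png')[120:280,190:350]; a=cv2.resize(a,(400,400),interpolation=cv2.INTER_CUBIC)
b=cv2.imread('pics/t9.png')[150:240,220:370]; b=cv2.resize(b,(400,240),interpolation=cv2.INTER_CUBIC)
o=np.zeros((400,800,3),np.uint8); o[:,:400]=a; o[:240,400:]=b; cv2.imwrite('pics/v9.png',o)
y=np.array([-.0297,.9996]);x=np.array([.9996,.0297]);N=np.array([.5963,.0392])
hs=cv2.cvtColor(t['pixels'],cv2.COLOR_RGB2HSV)
m=((hs[...,1]>170)&(hs[...,2]>90)&((hs[...,0]<8)|(hs[...,0]>172))).astype(np.uint8); m[:,:290]=0;m[:,370:]=0;m[:150]=0;m[240:]=0
M=cv2.moments(m,True); p=onplane(t,[M['m10']/M['m00'],M['m01']/M['m00']],.0467)[0][:2]-(N-.085*y); print('red centre jig',p@x,p@y,M['m00'])
E
```

```text
22.95 [ 0.4548 -0.3258  0.2217] 3.21 [-0.67  0.06 -0.58] [-0.026 -0.14   0.028] 0.0005 0.026
tool z [-0.0354 -0.0072 -0.9993] x [ 0.9978  0.0559 -0.0358]
red centre jig 0.0022940248598544034 -0.14191147074600274 173.0
```

View pics/v9.png

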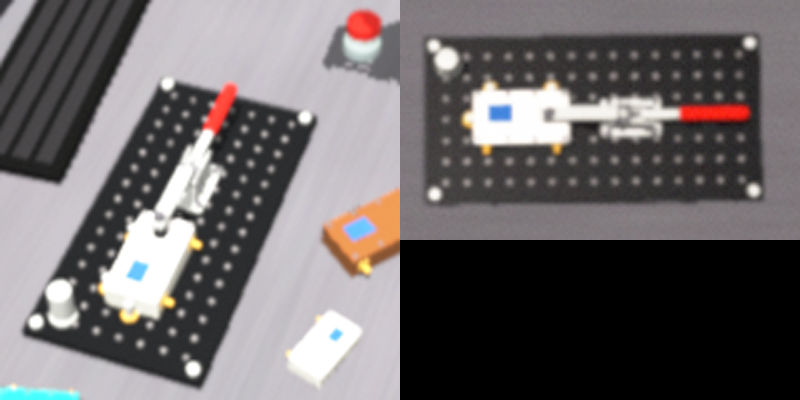

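The picture shows the handle flat along the plate, the tip on the lid, and the housing square against all three pins. The red centre measures −142 mm in the jig, against −144 mm expected for fully down.

```bash
python3 -c "
from rig import robot
print(robot.hand_in())"
```

```text
the job is handed in; nothing more can be done
None
```

The housing was touched off on the three pins, released there, and clamped. The job was handed in at about 23 s of the 58 s allowed. I pressed it on the pins twice. The first press drifted out of line, so I let go, re-gripped and pressed again.

**Pin load:** Two readings 0.1 s apart in the second press gave wrist forces of about 11.7 and 8.8 N towards the side pins, and 8.2 and 6.0 N towards the end pin. The turning moment was close to zero, so the two side pins shared the load at roughly 4–6 N each. The end pin saw about 3–6 N after friction. These pin loads are estimates; the force on each pin was not measured directly.

**Clamp:** The handle was pushed down to its stop. The wrist force reached about 39.5 N at the stop, through the fingertips, which is higher than I wanted.

**Last checks:**
- **Handle:** the final pictures show it level, with the grip centre at y −142 mm in the jig's frame against −144 mm expected.
- **Housing:** the rubber tip is on the lid, and the housing looks square against all three pins. A top-view pixel is about 3 mm, so a very small gap would not show.
- **Surroundings:** the post, the jar, and the brown and small silver housings look undisturbed. I did not check the wrench or turquoise housing at the end; the arm stayed clear of them.
- **Robot:** it is clear and touching nothing.

**Disagreement:** The first camera fix of the open handle's grip was about 9 mm lower than the given geometry. I used the geometry, and the handle met the stop where expected.

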